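# Fill the empty pockets of the gated parcel carrier

## Robot

A 7-joint arm with a two-finger parallel gripper is mounted at the origin on the work surface. World frame = base frame: x ahead of the robot, y to its left, z up, the work surface at z = 0. Lengths are in m, angles in rad, forces in N, time in s.
With the tool pointing down it reaches from about 0.425 to 0.825 m from the base axis. Payload 3.6 kg.
Tool frame: the origin (TCP) lies midway between the tips of the shut fingers; the grasp point (between the pads) lies 19 mm behind it; z points along the fingers, y is the direction in which the jaws open and shut (so a half turn about z gives the same grasp; the last joint's range is limited). The gripper opens to 85 mm and grips with 20 to 120 N. Pads are 22 mm wide; open, the fingers measure 114 mm over their backs; the gripper's body (76 mm by 85 mm) begins 54 mm behind the grasp point. The pads swing forward as they close: fully open they stand 13 mm farther back than shut.
Start: joints at [-1.129, 0.615, -0.013, 1.423, 0.008, 1.103, -0.04], TCP at [0.294, 0.58, 0.231] pointing down, gripper open.
Joint ranges: [-3.12, 3.12], [-0.3, 2.06], [-1.34, 1.32], [0.26, 2.42], [-1.36, 4.5], [0.01, 1.98], [-2.84, 2.84]. Speed limits (rad/s): [2.79, 2.79, 3.14, 3.14, 3.14, 3.14, 3.14].

## Interface

Orientations are given as [roll, pitch, yaw] about the fixed x, y, z axes, in that order (R = Rz(yaw) Ry(pitch) Rx(roll)).
In Python, from plant import * gives the robot as it stands. The module is installed in compiled form; this text tells all that it offers.
- The arm moves only by the tool arm_command, never from a script. Its arguments are lists of equal length, an entry for each row: "grip": the gripper command: -1 is shut, 1 is fully open, values between are in proportion; "linear": the shift along the tool's x, y, z each as a share of 60 mm, from -1 to 1, a list of three; "delta_rot": the turn, a rotation vector about the tool's x, y, z each as a share of 0.5 rad, from -1 to 1, a list of three. A call has 1 to 20 rows; each row shifts and turns the commanded pose from where the row before left it, along the tool's axes as they then stand; what a row does not reach is not made up. A row lasts 1/8 s, in which the tool goes at most 62.5 mm and 10.7 degrees, less where a joint would pass 70% of its speed; a pose out of reach is approached as far as the arm can. A call with a number of a shift or a turn outside -1 to 1 is refused whole. A call with a gripper value outside its range is refused whole. The fingers move at their own pace and stop on an object; "grip_force" is the grip in N (left out, the last holds). Time passes only in rows, so rows that do not move let the fingers close. It gives the time, the measured TCP pose, the force and the opening at its end, in the units of the state.
- read_state(): the state, without advancing time (a new reading comes with each control period).
- snapshot(name): name is "scene" or "top" or "wrist"; returns the picture (420x560x3 uint8, red, green, blue); there is no depth.
- calibration(name): a dict with "fx", "fy", "cx", "cy" (pixels), "k1" (the pictures are not rectified: a ray, as slopes to the right and down, at radius r is drawn at 1 + k1 r^2 times it, then the intrinsics apply), "pose" (4x4, takes a point from camera to world coordinates); the wrist camera has in their place "mount" (4x4, takes a point from camera to tool coordinates, whose origin is the TCP and whose axes are the flange's). Camera axes: x right, y down, z forward; pixel columns grow to the right and rows downward; lengths in m; the calibration is good to about 2 mm. A picture is of the moment at which its call begins: read the wrist's pose just before it. calibration takes no time and is no camera call.
- finish_job(): hands the job in, once; it reports no verdict.
The state is a dict: "time": time; "q": joint angles; "joint_vel": joint speeds; "tau": joint torques, N m; "ee_pos": TCP position; "tcp_rot": TCP orientation; "ft_force": force on the tool from outside, world axes, zero at the start; "moment": the same for the moment, N m; "opening": finger opening in m.
Only numpy, scipy, OpenCV 4.12 (cv2) and the standard library are available. Lean on these libraries where they do the work, as an engineer would, in place of code of your own. Each camera call takes 0.05 s, during which the arm holds its last target.

## Task

Lift the yellow pawl clear of the teeth, then draw the gate fully back. Put the two spare brown cartons into the two empty pockets of the blue carrier, one in each, standing upright right down on the floor of the pocket, and leave the gate drawn back. Leave the packed cartons in their pockets and do not knock over or shove the other things on the counter.

Things in the scene. Friction and masses are not known exactly. Their poses are not given: they have to be found in the camera images.
- carrier: blue six-pocket plastic carrier bolted to the counter, 222 (x) x 256 (y) x 60 mm high. Origin: centre of its underside; x points away from the robot's side, y left, z up. Two rows (x = -56 front, +56 mm back) of 3 pockets (y = -86, 0, +86 mm), each 82 (x) x 52 (y) mm, floor 6 mm above the counter; solid ribs 34 mm thick between pockets in y, 30 mm between the rows
- gate (a joint): travel of the steel hold-down gate, m: 0 = shut, 0.058 = drawn fully back to its stop, towards the carrier's -x (the robot's side). About 6 N of friction; stays where left. Its toothed bar on the carrier's +y side is held by the pawl: with the pawl down the gate moves back only about 2 mm
- gate_handle (a point): grip point of the gate's red upright handle plate: 10 mm thick (x) by 60 mm wide (y), standing from 122 to 168 mm above the counter, this point at 151 mm, on the carrier's centre line; it moves with the gate, 15 mm in front of its front crossbar. Axes as the carrier's
- pawl (a joint): angle of the yellow ratchet pawl on the carrier's +y side, in rad: 0 = down in the teeth, growing as its tab is lifted, 0.6 at its stop; clear of the teeth from about 0.15. A stiff hinge (about 2 N at the tab): it stays where it is left
- pawl_tab (a point): grip point of the pawl's upright yellow tab, 14 mm (x) by 12 mm (y) in section, its top 17 mm above this point and the pawl's arm 21 mm below it; it lies about 91 mm above the counter with the pawl down, 144 mm to the carrier's +y side, 16 mm outside the carrier's wall
- gate_bar (a point): middle of the gate's front crossbar, 124 mm above the counter; moves with the gate. The two crossbars, 112 mm apart in x, run along the carrier's y, 14 mm wide and 12 mm high. Shut, they run over the middle of both rows and block every pocket; drawn back, they lie over the carrier's front wall and middle rib, clear of the pockets
- pawl_pivot (a point): the pawl's hinge, 65 mm above the counter; its axis is along the carrier's y. With the pawl down the tab point lies 70 mm further in +x and 26 mm higher; lifting swings it up and back round this point
- pocket_1 (a point): where the centre of a carton seated in this pocket lies (58.5 mm above the counter, 52.5 mm over the pocket's floor): front row, right. Axes as the carrier's
- pocket_2 (a point): where the centre of a carton seated in this pocket lies (58.5 mm above the counter, 52.5 mm over the pocket's floor): front row, middle. Axes as the carrier's
- pocket_3 (a point): where the centre of a carton seated in this pocket lies (58.5 mm above the counter, 52.5 mm over the pocket's floor): front row, left. Axes as the carrier's
- pocket_4 (a point): where the centre of a carton seated in this pocket lies (58.5 mm above the counter, 52.5 mm over the pocket's floor): back row, right. Axes as the carrier's
- pocket_5 (a point): where the centre of a carton seated in this pocket lies (58.5 mm above the counter, 52.5 mm over the pocket's floor): back row, middle. Axes as the carrier's
- pocket_6 (a point): where the centre of a carton seated in this pocket lies (58.5 mm above the counter, 52.5 mm over the pocket's floor): back row, left. Axes as the carrier's
- packed_1_center (a point): centre (half-way up) of a brown carton already packed in one of the pockets: 70 (x) x 40 (y) x 105 (z) mm, z up, long side along the carrier's x, about 160 g
- packed_2_center (a point): centre (half-way up) of a brown carton already packed in one of the pockets: 70 (x) x 40 (y) x 105 (z) mm, z up, long side along the carrier's x, about 160 g
- packed_3_center (a point): centre (half-way up) of a brown carton already packed in one of the pockets: 70 (x) x 40 (y) x 105 (z) mm, z up, long side along the carrier's x, about 160 g
- packed_4_center (a point): centre (half-way up) of a brown carton already packed in one of the pockets: 70 (x) x 40 (y) x 105 (z) mm, z up, long side along the carrier's x, about 160 g
- spare_1_center (a point): centre (half-way up) of a spare brown carton, the same as the packed ones: 70 (x) x 40 (y) x 105 (z) mm, about 160 g, standing upright on the counter at any yaw, z up
- spare_2_center (a point): centre (half-way up) of a spare brown carton, the same as the packed ones: 70 (x) x 40 (y) x 105 (z) mm, about 160 g, standing upright on the counter at any yaw, z up
- yellow_carton: yellow carton 60 x 60 x 85 mm high, too wide for the pockets; not part of the job. Origin: centre of its underside
- white_carton: low white carton with a blue band, 64 x 52 x 60 mm high; not part of the job. Origin: centre of its underside
- glue_jar: jar with an orange cap, 60 mm diameter, 95 mm high; not part of the job. Origin: centre of its underside
- cup: white cup, 72 mm across the rim, 85 mm high; not part of the job. Origin: centre of its underside
- tape_roll: roll of amber tape lying flat, 84 mm outside diameter, 48 mm high; not part of the job. Origin: centre of its underside
Not all that is in view belongs to the job. Leave any turquoise look-alike of the part that bears packed_4_center alone. Leave any green look-alike of the part that bears spare_1_center alone.

How it is judged:
By the outcome, as a careful person would: the job done as asked, in the order asked, and still so for the second after the job is handed in, with the robot touching nothing.
It also fails if it takes over 72 s, if anything falls off the work surface, if the arm or the gripper's body presses on something with over 40 N, if the wrist force passes 120 N, or if a joint passes its speed limit or range.

## Working session

There is one attempt and no reset: what is moved stays moved. The work goes in short steps, Python scripts to look and compute and a tool call to move; the robot and the scene stay as the last step left them, time stands still between calls to the robot, and variables do not carry over. Pictures are saved under pics/ and viewed, and the job is handed in when it is done.

Besides the shell and the picture viewer there is one more tool, called after "Call:" as name(argument=value, ...), one argument or row to a line, values as JSON. arm_command: Moves the arm, as the interface text tells. Its arguments: {"type":"object","properties":{"grip":{"type":"array","items":{"type":"number"}},"linear":{"type":"array","items":{"type":"array","items":{"type":"number","minimum":-1,"maximum":1}}},"delta_rot":{"type":"array","items":{"type":"array","items":{"type":"number","minimum":-1,"maximum":1}}},"grip_force":{"type":"number"}},"required":["grip","linear","delta_rot"]}

```bash
mkdir -p pics; python3 - <<'E'
from plant import *
import cv2,numpy as np
s=read_state()
for k,v in s.items(): print(k,np.round(v,4))
for n in("scene","top","wrist"):
    c=calibration(n); print(n,{k:np.round(v,4).tolist() for k,v in c.items()})
    im=snapshot(n); cv2.imwrite(f"pics/{n}0.png",im[:,:,::-1])
E
```

```text
time 0.0
q [-1.1285  0.6159 -0.0127  1.4249  0.0081  1.1034 -0.0404]
joint_vel [-0.001   0.0002 -0.001   0.0006 -0.0002  0.0005  0.0005]
tau [ 1.00000e-04 -4.69238e+01  2.59100e-01 -1.71032e+01  9.90000e-03
  9.70000e-03 -0.00000e+00]
ee_pos [0.2933 0.5792 0.2301]
tcp_rot [-3.1389  0.      2.6729]
ft_force [ 0.1837 -0.83   -0.8654]
moment [-0.0172  0.0206 -0.0253]
opening 0.0852
scene {'fx': 521.0769, 'fy': 521.0769, 'cx': 280.9658, 'cy': 214.2941, 'k1': -0.1299, 'pose': [[0.8637, 0.3252, -0.3849, 1.0496], [0.5038, -0.5382, 0.6756, -0.9449], [0.0126, -0.7775, -0.6288, 0.9466], [0.0, 0.0, 0.0, 1.0]]}
top {'fx': 530.9998, 'fy': 530.9998, 'cx': 286.9772, 'cy': 203.1871, 'k1': -0.0172, 'pose': [[-0.0813, -0.973, 0.216, 0.2242], [-0.9967, 0.0802, -0.0138, -0.015], [-0.0039, -0.2164, -0.9763, 1.6176], [0.0, 0.0, 0.0, 1.0]]}
wrist {'fx': 371.0601, 'fy': 371.0601, 'cx': 279.6159, 'cy': 217.8995, 'k1': 0.0069, 'mount': [[0.0005, -0.9563, -0.2923, 0.0743], [1.0, 0.0007, -0.0005, -0.0004], [0.0007, -0.2923, 0.9563, -0.1433], [0.0, 0.0, 0.0, 1.0]]}
```

View pics/scene0.png

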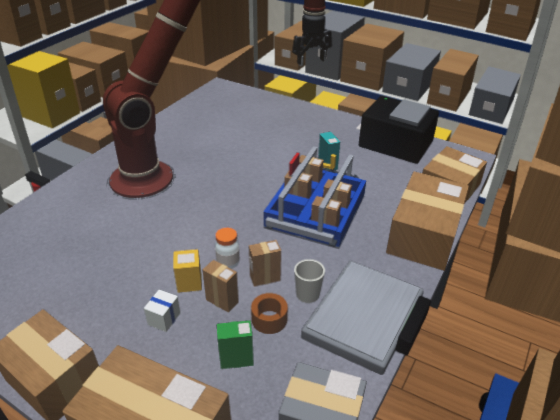

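View pics/top0.png

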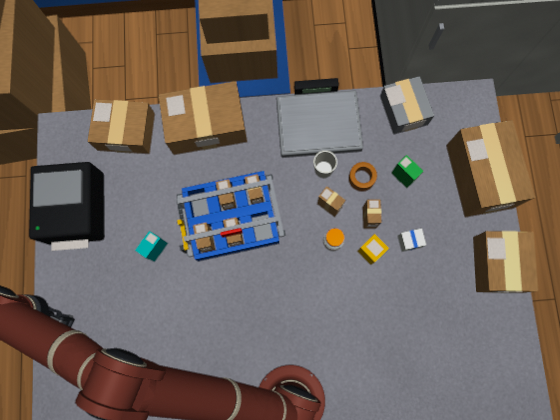

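View pics/wrist0.png

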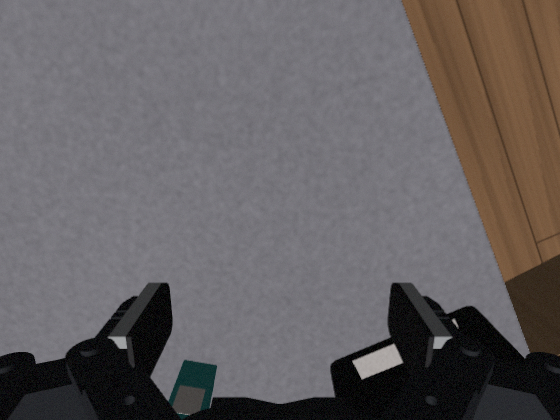

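The top view shows the carrier centred at about (231,215), the pawl at about (183,235), and spares at (332,201) and (373,212). Pocket 6 (about 200,207) and pocket 1 (about 263,232) look empty. I'll zoom in to measure.

```bash
cat > h.py <<'E'
import cv2,numpy as np
from plant import *
from scipy.spatial.transform import Rotation as Ro
def tool(s): 
    T=np.eye(4);T[:3,:3]=Ro.from_euler('xyz',s['tcp_rot']).as_matrix();T[:3,3]=s['ee_pos'];return T
def campose(n,s=None):
    c=calibration(n)
    return c,(np.array(c['pose']) if n!='wrist' else tool(s)@np.array(c['mount']))
def ray(n,uv,s=None):
    c,P=campose(n,s); d=np.array([(uv[0]-c['cx'])/c['fx'],(uv[1]-c['cy'])/c['fy']]);r=d.copy()
    for _ in range(20): r=d/(1+c['k1']*(r@r))
    return P[:3,3],P[:3,:3]@np.array([r[0],r[1],1])
def onz(n,uv,z,s=None):
    o,d=ray(n,uv,s); return o+d*(z-o[2])/d[2]
def proj(n,p,s=None):
    c,P=campose(n,s); q=np.linalg.inv(P)@np.append(p,1); r=q[:2]/q[2]; r=r*(1+c['k1']*(r@r))
    return np.array([r[0]*c['fx']+c['cx'],r[1]*c['fy']+c['cy']])
E
python3 - <<'E'
import cv2
t=cv2.imread('pics/top0.png');s=cv2.imread('pics/scene0.png')
cv2.imwrite('pics/tz.png',cv2.resize(t[165:265,165:295],None,fx=6,fy=6,interpolation=cv2.INTER_CUBIC))
cv2.imwrite('pics/tz2.png',cv2.resize(t[145:265,305:435],None,fx=5,fy=5,interpolation=cv2.INTER_CUBIC))
cv2.imwrite('pics/sz.png',cv2.resize(s[125:245,255:385],None,fx=5,fy=5,interpolation=cv2.INTER_CUBIC))
E
```

```text
(no output)
```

View pics/tz.png

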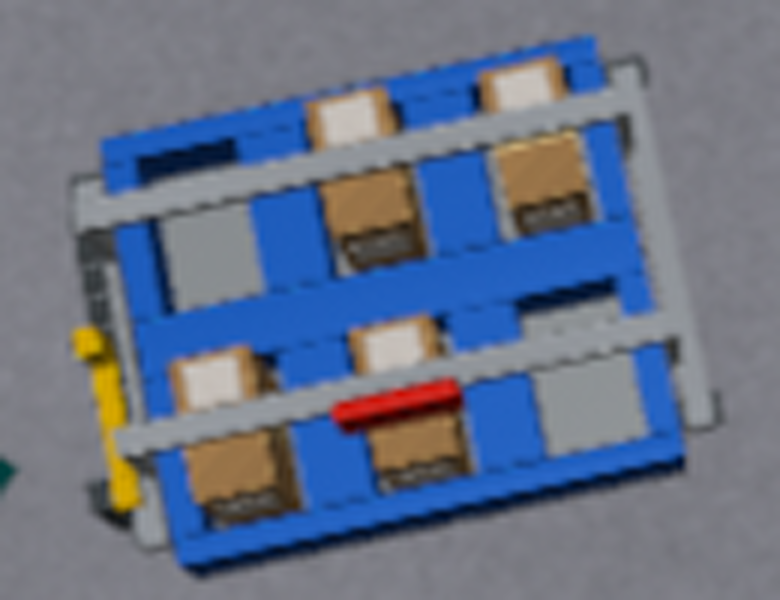

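View pics/tz2.png

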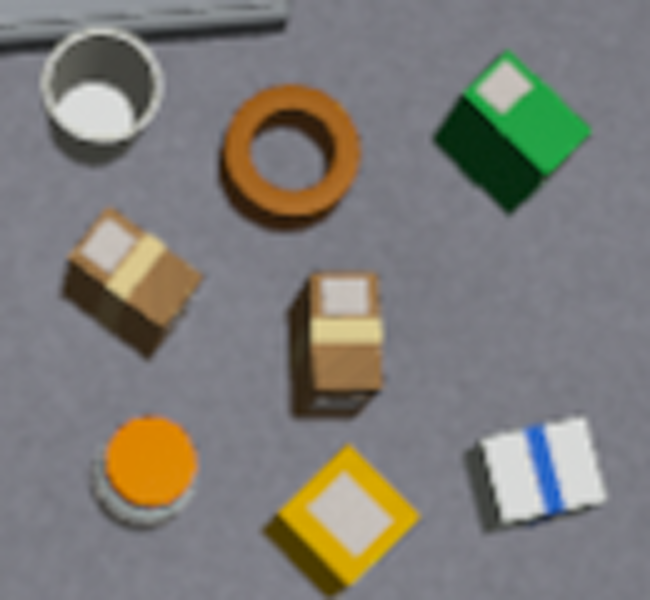

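View pics/sz.png

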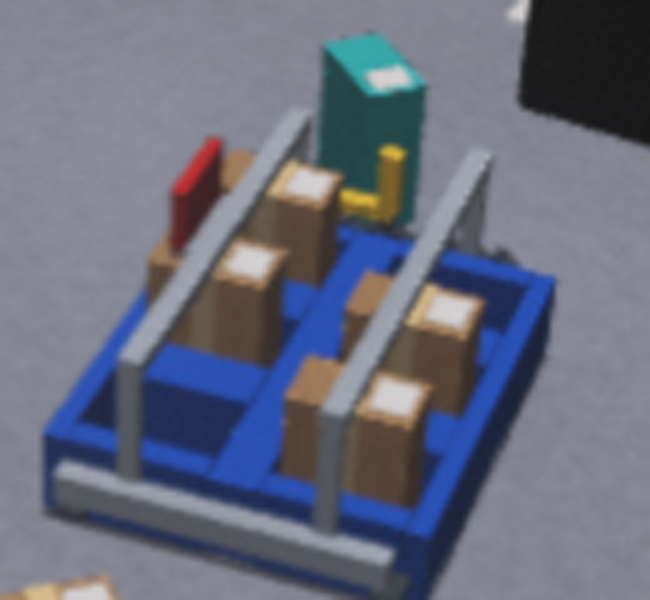

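```bash
cat >> h.py <<'E'
def z1(p): return (p[0]+.5)/6-.5+165,(p[1]+.5)/6-.5+165
def z2(p): return (p[0]+.5)/5-.5+305,(p[1]+.5)/5-.5+145
E
python3 - <<'E'
from h import *
cs=[onz('top',z1(p),.06)[:2] for p in[(103,143),(597,40),(684,458),(180,562)]]
print(np.round(cs,4)); c=np.mean(cs,0)
ey=(cs[0]-cs[1]+cs[3]-cs[2])/2; ex=(cs[0]-cs[3]+cs[1]-cs[2])/2
print('center',c,'len',np.linalg.norm(ex),np.linalg.norm(ey),'yaw',np.arctan2(ex[1],ex[0]),np.arctan2(-ey[0],ey[1]))
yaw=(np.arctan2(ex[1],ex[0])*222+np.arctan2(-ey[0],ey[1])*256)/478
R=np.array([[np.cos(yaw),-np.sin(yaw)],[np.sin(yaw),np.cos(yaw)]])
print('yaw',yaw)
f=lambda p:np.round(R.T@(np.array(p)[:2]-c),4)
print('tab top',onz('top',z1((90,341)),.108), f(onz('top',z1((90,341)),.108)))
print('handle top ',f(onz('top',z1((396,400)),.168)))
for nm,z,pts in[('s1',.105,[(110,208),(203,276),(152,328),(66,265)]),('s2',.105,[(311,273),(378,272),(382,388),(312,392)]),
  ('yel',.085,[(350,444),(420,516),(349,588),(277,513)]),('white',.06,[(480,437),(587,417),(606,500),(500,524)])]:
    q=np.array([onz('top',z2(p),z)[:2] for p in pts]);m=q.mean(0)
    print(nm,m.round(4),'r',np.hypot(*m).round(3),[round(float(np.linalg.norm(q[i]-q[i-1])),4) for i in range(4)],'angs',[round(float(np.arctan2(*(q[i]-q[i-1])[::-1])),3) for i in range(4)])
print('jar',onz('top',z2((152,462)),.095)); print('cup',onz('top',z2((102,84)),.085)); print('tape',onz('top',z2((290,153)),.048))
for i,(x,y) in enumerate([(-56,-86),(-56,0),(-56,86),(56,-86),(56,0),(56,86)]):
    w=c+R@np.array([x,y])/1e3;print('pocket',i+1,w.round(4),np.hypot(*w).round(3))
print('turq', onz('top',(152,245),.105))
E
```

```text
[[ 0.6405  0.2767]
 [ 0.6738  0.0243]
 [ 0.4568 -0.003 ]
 [ 0.4257  0.2472]]
center [0.54921739 0.13629934] len 0.2177489791480858 0.2533756211899142 yaw 0.13094762351958497 0.12727644203742028
yaw 0.12898146774671015
tab top [0.52977567 0.2777726  0.108     ] [-0.0011  0.1428]
handle top  [-0.0715 -0.0008]
s1 [ 0.5624 -0.1662] r 0.586 [0.0433, 0.0676, 0.0434, 0.0622] angs [-0.734, -2.305, 2.285, 0.839]
s2 [ 0.5155 -0.2861] r 0.59 [0.0707, 0.0392, 0.0689, 0.0407] angs [-0.106, -1.638, 3.056, 1.546]
yel [ 0.4108 -0.2789] r 0.496 [0.0597, 0.0577, 0.0597, 0.0593] angs [-0.906, -2.476, 2.264, 0.665]
white [ 0.4314 -0.4011] r 0.589 [0.0528, 0.0654, 0.0505, 0.0649] angs [0.098, -1.468, -3.053, 1.71]
jar [ 0.44961843 -0.16703149  0.095     ]
cup [ 0.68215429 -0.16119919  0.085     ]
tape [ 0.63988424 -0.27523545  0.048     ]
pocket 1 [0.5047 0.0438] 0.507
pocket 2 [0.4937 0.1291] 0.51
pocket 3 [0.4826 0.2144] 0.528
pocket 4 [0.6158 0.0582] 0.619
pocket 5 [0.6048 0.1435] 0.622
pocket 6 [0.5937 0.2288] 0.636
turq [0.4679548  0.36016765 0.105     ]
```

The geometry agrees with the stated sizes: carrier yaw is 0.129, and the handle and tab are where expected. Next I'll move above the pawl with the jaws along the carrier's y.

Call:
arm_command(
  grip=[1,1,1,1,1,1,1,1,1,1,1,0.2,0.2,0.2,0.2,0.2,0.2,0.2],
  linear=[
    [-0.3,-0.14,0],
    [-0.58,-0.27,0],
    [-0.58,-0.27,0],
    [-0.58,-0.27,0],
    [-0.58,-0.27,0],
    [-0.58,-0.27,0],
    [-0.58,-0.27,0],
    [-0.58,-0.27,0],
    [-0.58,-0.27,0],
    [-0.58,-0.27,0],
    [-0.28,-0.13,0],
    [0,0,0],
    [0,0,0],
    [0,0,0],
    [0,0,0],
    [0,0,0],
    [0,0,0],
    [0,0,0],
  ],
  delta_rot=[
    [0,0,0],
    [0,0,0],
    [0,0,0],
    [0,0,0],
    [0,0,0],
    [0,0,0],
    [0,0,0],
    [0,0,0],
    [0,0,0],
    [0,0,0],
    [0,0,0],
    [0,0,-0.2],
    [0,0,-0.2],
    [0,0,-0.2],
    [0,0,-0.2],
    [0,0,-0.2],
    [0,0,-0.194],
    [0,0,0],
  ],
)

```text
time: 2.4
ee_pos: [0.5305, 0.2782, 0.2312]
tcp_rot: [3.141, -0.001, -3.014]
ft_force: [0.0, -0.2, 0.2]
opening: 0.0514
```

```bash
python3 - <<'E'
from h import *
s=read_state(); print(s['time'],np.round(s['ee_pos'],4),np.round(s['tcp_rot'],4),s['opening'],np.round(s['q'],2))
im=snapshot('wrist'); cv2.imwrite('pics/w1.png',im[:,:,::-1])
E
```

```text
2.4 [0.5305 0.2782 0.2312] [ 3.1412e+00 -7.0000e-04 -3.0138e+00] 0.05141737463779376 [-0.42  0.54 -0.15  1.58  0.09  1.04  1.1 ]
```

View pics/w1.png

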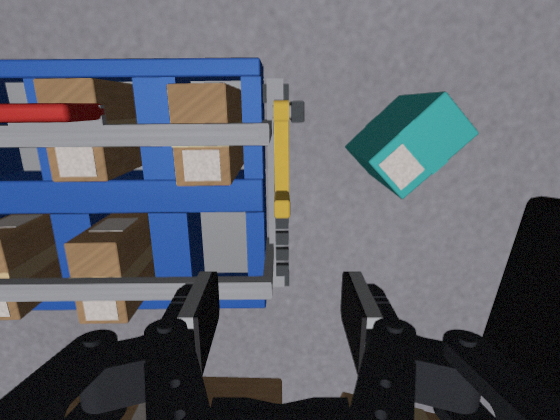

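The wrist view shows the yellow tab at about (282,209) and the arm running up to the pivot at about (282,105). I'll localise them.

```bash
python3 - <<'E'
from h import *
s=read_state()
im=cv2.imread('pics/w1.png');z=cv2.resize(im[60:320,180:330],None,fx=4,fy=4,interpolation=cv2.INTER_CUBIC)
cv2.imwrite('pics/w1z.png',z[300:900])
h=cv2.cvtColor(im,cv2.COLOR_BGR2HSV);m=cv2.inRange(h,(18,120,120),(35,255,255))
cv2.imwrite('pics/m.png',m)
ys,xs=np.where(m>0);print(xs.min(),xs.max(),ys.min(),ys.max())
for r in range(190,220,3):
    x=xs[ys==r];print(r,x.min() if len(x) else 0,x.max() if len(x) else 0)
c=np.array([.5492,.1363]);yaw=.129
R=np.array([[np.cos(yaw),-np.sin(yaw)],[np.sin(yaw),np.cos(yaw)]])
for u in[(282,201),(282,209),(282,217)]:
    p=onz('wrist',u,.108,s);print(u,p,R.T@(p[:2]-c))
print(proj('wrist',s['ee_pos'],s),onz('wrist',(282,105),.065,s))
# other corners z=.06
for u in [(260,59),(266,306)]:
    p=onz('wrist',u,.06,s);print(u,p,R.T@(p[:2]-c))
E
```

```text
274 289 100 217
190 275 288
193 0 0
196 0 0
199 0 0
202 274 289
205 274 289
208 274 289
211 274 289
214 274 289
217 276 288
(282, 201) [0.52409132 0.27857459 0.108     ] [-0.00659749  0.14432248]
(282, 209) [0.53018963 0.27936818 0.108     ] [-0.00044776  0.14432498]
(282, 217) [0.53636813 0.2801722  0.108     ] [0.00578283 0.14432749]
[280.81555289 286.8179109 ] [0.4566671  0.27005259 0.065     ]
(260, 59) [0.42473585 0.24855258 0.06      ] [-0.10898953  0.12733126]
(266, 306) [0.64069312 0.27862154 0.06      ] [0.10904151 0.12936909]
```

View pics/w1z.png

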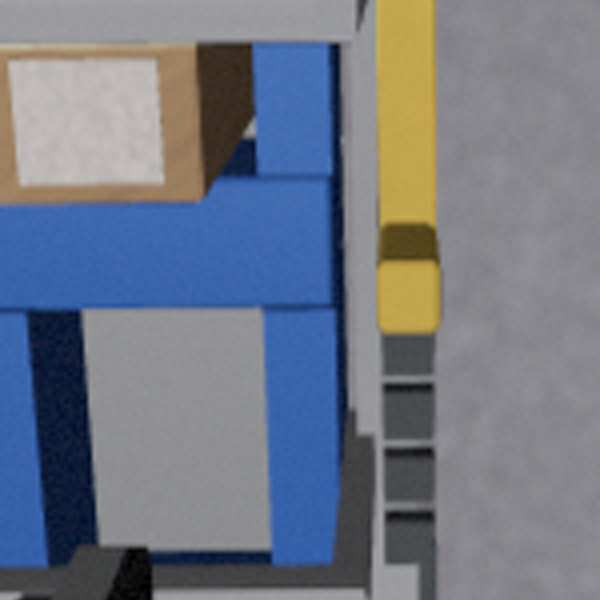

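Call:
arm_command(
  grip=[0.0,0.0,0.0,0.0,0.0,0.0,0.0,0.0],
  linear=[
    [0,0.017,0.3],
    [0,0,0.5],
    [0,0,0.5],
    [0,0,0.5],
    [0,0,0.4],
    [0,0,0.2],
    [0,0,0.16],
    [0,0,0],
  ],
  delta_rot=[
    [0,0,0],
    [0,0,0],
    [0,0,0],
    [0,0,0],
    [0,0,0],
    [0,0,0],
    [0,0,0],
    [0,0,0],
  ],
)

```text
time: 3.45
ee_pos: [0.5307, 0.2792, 0.0776]
tcp_rot: [-3.141, -0.0, -3.014]
ft_force: [-0.3, -0.1, 0.3]
opening: 0.0428
```

Call:
arm_command(
  grip=[-1,-1,-1,-1,-1,-1],
  linear=[
    [0,0,0],
    [0,0,0],
    [0,0,0],
    [0,0,0],
    [0,0,0],
    [0,0,0],
  ],
  delta_rot=[
    [0,0,0],
    [0,0,0],
    [0,0,0],
    [0,0,0],
    [0,0,0],
    [0,0,0],
  ],
  grip_force=40,
)

```text
time: 4.2
ee_pos: [0.5314, 0.2799, 0.0784]
tcp_rot: [3.14, 0.002, -3.013]
ft_force: [1.8, 2.1, 4.7]
opening: 0.0111
```

```bash
python3 - <<'E'
from h import *
im=snapshot('wrist'); cv2.imwrite('pics/w2.png',im[:,:,::-1])
E
```

```text
(no output)
```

View pics/w2.png

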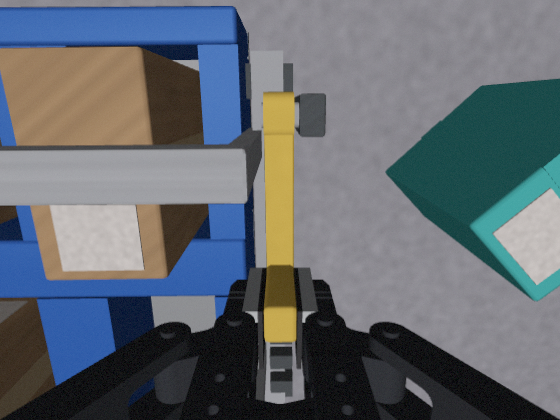

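Call:
arm_command(
  grip=[-1,-1,-1,-1,-1,-1,-1,-1],
  linear=[
    [0.011,0,-0.059],
    [0.011,0,-0.059],
    [0.011,0,-0.059],
    [0.011,0,-0.059],
    [0.011,0,-0.059],
    [0.011,0,-0.059],
    [0.011,0,-0.059],
    [0,0,0],
  ],
  delta_rot=[
    [0,-0.1,0],
    [0,-0.1,0],
    [0,-0.1,0],
    [0,-0.1,0],
    [0,-0.1,0],
    [0,-0.1,0],
    [0,-0.1,0],
    [0,0,0],
  ],
)

```text
time: 5.25
ee_pos: [0.5227, 0.2786, 0.1017]
tcp_rot: [3.142, 0.351, -3.012]
ft_force: [1.5, 1.5, 0.7]
opening: 0.0112
```

```bash
python3 - <<'E'
from h import *
im=snapshot('wrist'); cv2.imwrite('pics/w3.png',im[:,:,::-1])
E
```

```text
(no output)
```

View pics/w3.png

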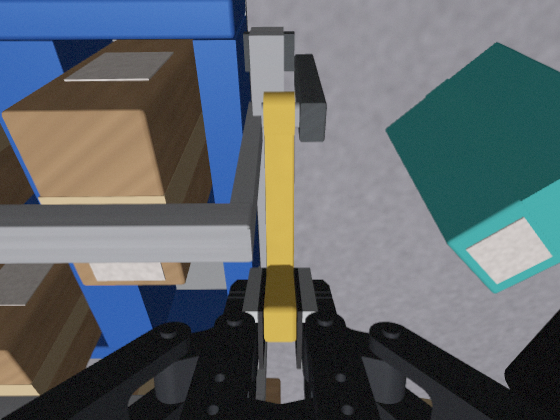

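The pawl turned with the tool by 0.35 rad. I'll release, retreat and straighten.

Call:
arm_command(
  grip=[-0.2,-0.2,-0.2,-0.2,-0.2,-0.2,-0.2,-0.2,-0.2,-0.2,-0.2,-0.2],
  linear=[
    [0,0,0],
    [0,0,0],
    [0,0,0],
    [0,0,-0.3],
    [0,0,-0.5],
    [0,0,-0.6],
    [0,0,-0.6],
    [0,0,0],
    [0,0,0],
    [0,0,0],
    [0,0,-0.5],
    [0,0,-0.3],
  ],
  delta_rot=[
    [0,0,0],
    [0,0,0],
    [0,0,0],
    [0,0,0],
    [0,0,0],
    [0,0,0],
    [0,0,0],
    [0,0.234,0],
    [0,0.234,0],
    [0,0.234,0],
    [0,0,0],
    [0,0,0],
  ],
)

```text
time: 6.8
ee_pos: [0.4821, 0.2726, 0.2642]
tcp_rot: [3.141, 0.0, -3.014]
ft_force: [0.1, -0.9, -0.8]
opening: 0.034
```

```bash
python3 - <<'E'
from h import *
s=read_state(); print(s['time'],np.round(s['ee_pos'],4),np.round(s['tcp_rot'],4))
im=snapshot('wrist'); cv2.imwrite('pics/w4.png',im[:,:,::-1])
E
```

```text
6.8 [0.4821 0.2726 0.2642] [ 3.1408e+00  3.0000e-04 -3.0140e+00]
```

View pics/w4.png

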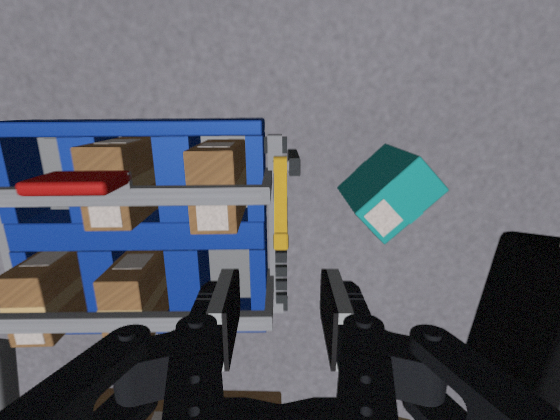

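```bash
cat >>h.py <<'E'
C=np.array([.5492,.1363]);YAW=.129
RC=np.array([[np.cos(YAW),-np.sin(YAW)],[np.sin(YAW),np.cos(YAW)]])
def c2w(x,y,z): return np.append(C+RC@np.array([x,y]),z)
def w2c(p): return RC.T@(np.array(p)[:2]-C)
def go(p,psi,s=None):
    s=s or read_state(); T=tool(s); d=T[:3,:3].T@(np.array(p)-T[:3,3]); print('tool mm',np.round(d*1e3,1),'shares',np.round(d/.06,3))
    cur=np.arctan2(T[1,0],T[0,0]); dp=(psi-cur+np.pi)%(2*np.pi)-np.pi; print('tool-z rot',round(-dp,4),'shares',round(-dp/.5,3))
E
python3 - <<'E'
from h import *
s=read_state()
for nm,p in [('up',(-.020,.144,.129)),('down',(-.001,.144,.108))]: print(nm,proj('wrist',c2w(*p),s))
im=cv2.imread('pics/w4.png');h=cv2.cvtColor(im,cv2.COLOR_BGR2HSV)
m=cv2.inRange(h,(18,120,120),(35,255,255))[:,270:300];ys,xs=np.where(m);print('yellow rows',ys.min(),ys.max())
m=(cv2.inRange(h,(0,150,80),(8,255,255))|cv2.inRange(h,(172,150,80),(180,255,255)))
ys,xs=np.where(m);print('red',xs.min(),xs.max(),ys.min(),ys.max())
z=cv2.resize(im[160:210,10:140],None,fx=6,fy=6,interpolation=cv2.INTER_CUBIC);cv2.imwrite('pics/w4z.png',z)
hp=c2w(-.0715,-.001,.2);print(hp);go(hp+[0,0,.03],1.70)
E
```

```text
up [279.33077452 237.09801141]
down [279.31397081 249.22142669]
yellow rows 157 250
red 15 116 171 195
[0.47842273 0.12611037 0.2       ]
tool mm [  23.5 -145.6   36.1] shares [ 0.392 -2.426  0.601]
tool-z rot 1.5695 shares 3.139
```

View pics/w4z.png

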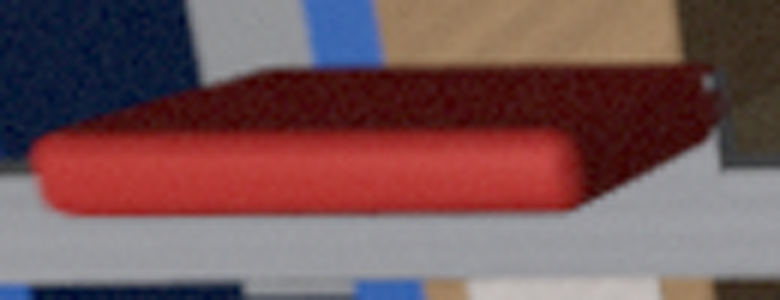

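```bash
python3 - <<'E'
from h import *
s=read_state()
for th in(0,.1,.2,.3,.35,.4):
    r=[]
    for px,pz in((77,43),(63,43),(77,5)):
        x=px*np.cos(th)-pz*np.sin(th);z=px*np.sin(th)+pz*np.cos(th)
        r.append(proj('wrist',c2w(-.071+x/1e3,.144,.065+z/1e3),s).round(1)[1])
    print(th,r)
im=cv2.imread('pics/w4.png')
cv2.imwrite('pics/w4y.png',cv2.resize(im[140:320,250:320],None,fx=5,fy=3.3,interpolation=cv2.INTER_CUBIC))
a=w2c(onz('wrist',(10+100/6,160+213/6-.5),.168,s));
print([w2c(onz('wrist',(10+u/6-.5,160+v/6-.5),.168,s)).round(4) for u,v in((45,135),(40,213),(578,130),(578,210))])
E
```

```text
0 [np.float64(256.6), np.float64(241.7), np.float64(241.2)]
0.1 [np.float64(255.0), np.float64(239.2), np.float64(243.2)]
0.2 [np.float64(252.3), np.float64(235.7), np.float64(244.5)]
0.3 [np.float64(248.4), np.float64(231.2), np.float64(245.0)]
0.35 [np.float64(246.0), np.float64(228.6), np.float64(244.9)]
0.4 [np.float64(243.3), np.float64(225.7), np.float64(244.6)]
[array([-0.0732, -0.0287]), array([-0.0644, -0.0311]), array([-0.0738,  0.0296]), array([-0.0647,  0.0283])]
```

View pics/w4y.png

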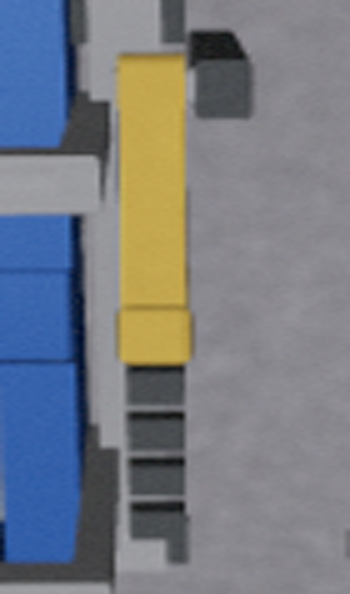

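Pawl angle measures about 0.27 rad, so it is clear of the teeth. I'll move on to the handle.

Call:
arm_command(
  grip=[1,1,1,1,1,1,1,1,1,1,1,1,1,1,1,1,1,1],
  linear=[
    [0.03,-0.2,0],
    [0.067,-0.443,0],
    [0.067,-0.443,0],
    [0.067,-0.443,0],
    [0.067,-0.443,0],
    [0.069,-0.446,0],
    [0,0,0],
    [0,0,0],
    [0,0,0],
    [0,0,0],
    [0,0,0],
    [0,0,0],
    [0,0,0],
    [0,0,0],
    [0,0,0],
    [0,0,0],
    [0,0,0],
    [0,0,0],
  ],
  delta_rot=[
    [0,0,0],
    [0,0,0],
    [0,0,0],
    [0,0,0],
    [0,0,0],
    [0,0,0],
    [0,0,0.285],
    [0,0,0.285],
    [0,0,0.285],
    [0,0,0.285],
    [0,0,0.285],
    [0,0,0.285],
    [0,0,0.285],
    [0,0,0.285],
    [0,0,0.285],
    [0,0,0.285],
    [0,0,0.289],
    [0,0,0],
  ],
)

```text
time: 9.1
ee_pos: [0.4774, 0.1252, 0.2614]
tcp_rot: [-3.138, 0.001, 1.701]
ft_force: [0.6, -0.8, -0.0]
opening: 0.0854
```

```bash
python3 - <<'E'
from h import *
s=read_state(); print(s['time'],np.round(s['ee_pos'],4),np.round(s['tcp_rot'],4),w2c(s['ee_pos']))
im=snapshot('wrist'); cv2.imwrite('pics/w5.png',im[:,:,::-1])
im=cv2.imread('pics/w5.png');h=cv2.cvtColor(im,cv2.COLOR_BGR2HSV)
m=(cv2.inRange(h,(0,150,120),(8,255,255))|cv2.inRange(h,(172,150,120),(180,255,255)))
ys,xs=np.where(m);print('red',xs.min(),xs.max(),ys.min(),ys.max())
E
```

```text
9.1 [0.4774 0.1252 0.2614] [-3.1383e+00  7.0000e-04  1.7012e+00] [-0.07261732 -0.00176662]
red 277 289 175 257
```

View pics/w5.png

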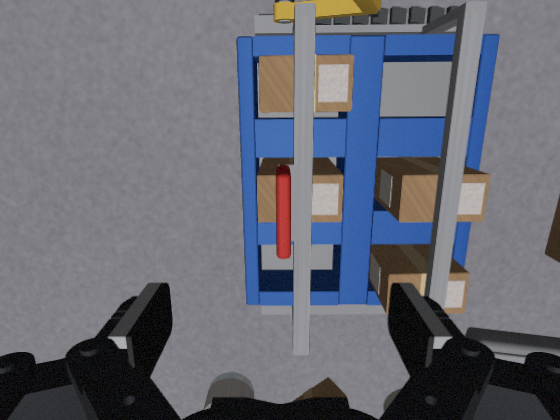

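```bash
python3 - <<'E'
from h import *
s=read_state()
print([w2c(onz('wrist',u,.168,s)).round(4) for u in((284,175),(284,257),(284,215))])
go(c2w(-.0705,-.0005,.136),1.70)
E
```

```text
[array([-0.07  ,  0.0288]), array([-0.0696, -0.0283]), array([-0.0698,  0.0019])]
tool mm [  1.2   2.2 125.6] shares [0.02  0.037 2.093]
tool-z rot 0.0022 shares 0.004
```

Call:
arm_command(
  grip=[1,1,1,1,1,1,1,0.2,-0.4,-1,-1,-1,-1,-1],
  linear=[
    [0.02,0.04,0.3],
    [0,0,0.5],
    [0,0,0.5],
    [0,0,0.4],
    [0,0,0.25],
    [0,0,0.14],
    [0,0,0],
    [0,0,0],
    [0,0,0],
    [0,0,0],
    [0,0,0],
    [0,0,0],
    [0,0,0],
    [0,0,0],
  ],
  delta_rot=[
    [0,0,0],
    [0,0,0],
    [0,0,0],
    [0,0,0],
    [0,0,0],
    [0,0,0],
    [0,0,0],
    [0,0,0],
    [0,0,0],
    [0,0,0],
    [0,0,0],
    [0,0,0],
    [0,0,0],
    [0,0,0],
  ],
  grip_force=40,
)

```text
time: 10.9
ee_pos: [0.48, 0.1276, 0.137]
tcp_rot: [-3.139, -0.0, 1.701]
ft_force: [-4.1, -1.1, 5.4]
opening: 0.0091
```

Call:
arm_command(
  grip=[-1,-1,-1,-1,-1,-1,-1,-1],
  linear=[
    [0,-0.06,0],
    [0,-0.12,0],
    [0,-0.12,0],
    [0,-0.13,0],
    [0,-0.13,0],
    [0,-0.13,0],
    [0,-0.13,0],
    [0,0,0],
  ],
  delta_rot=[
    [0,0,0],
    [0,0,0],
    [0,0,0],
    [0,0,0],
    [0,0,0],
    [0,0,0],
    [0,0,0],
    [0,0,0],
  ],
)

```text
time: 11.9
ee_pos: [0.434, 0.1212, 0.137]
tcp_rot: [3.138, 0.001, 1.701]
ft_force: [4.5, 0.1, -3.6]
opening: 0.0093
```

Call:
arm_command(
  grip=[-1,-1,-1,-1,-1],
  linear=[
    [0,-0.08,0],
    [0,-0.05,0],
    [0,-0.04,0],
    [0,-0.03,0],
    [0,0,0],
  ],
  delta_rot=[
    [0,0,0],
    [0,0,0],
    [0,0,0],
    [0,0,0],
    [0,0,0],
  ],
)

```text
time: 12.52
ee_pos: [0.4228, 0.1197, 0.137]
tcp_rot: [3.137, 0.001, 1.7]
ft_force: [5.2, -0.1, -4.2]
opening: 0.0094
```

Call:
arm_command(
  grip=[-1,-1],
  linear=[
    [0,-0.04,0],
    [0,0,0],
  ],
  delta_rot=[
    [0,0,0],
    [0,0,0],
  ],
)

```text
time: 12.78
ee_pos: [0.4229, 0.1197, 0.137]
tcp_rot: [3.132, 0.001, 1.7]
ft_force: [11.7, 0.7, -10.1]
opening: 0.0093
```

The gate stopped after 57.8 mm with the force rising, so it is at its stop. I'll release, go up and move over spare 1.

Call:
arm_command(
  grip=[-0.4,-0.4,-0.4,-0.4,-0.4,-0.4,-0.4,0.9,0.9,0.9,0.9,0.9,0.9,0.9,0.9,0.9,0.9,0.9],
  linear=[
    [0,0,0],
    [0,0,0],
    [0,0,-0.2],
    [0,0,-0.5],
    [0,0,-0.5],
    [0,0,-0.5],
    [-0.2,0.06,-0.35],
    [-0.45,0.16,0],
    [-0.45,0.16,0],
    [-0.45,0.16,0],
    [-0.45,0.16,0],
    [-0.45,0.16,0],
    [-0.45,0.16,0],
    [-0.45,0.15,0],
    [-0.45,0.15,0],
    [-0.45,0.15,0],
    [-0.45,0.15,0],
    [-0.325,0.1,0],
  ],
  delta_rot=[
    [0,0,0],
    [0,0,0],
    [0,0,0],
    [0,0,0],
    [0,0,0],
    [0,0,0],
    [0,0,0],
    [0,0,0],
    [0,0,0],
    [0,0,0],
    [0,0,0],
    [0,0,0],
    [0,0,0],
    [0,0,0],
    [0,0,0],
    [0,0,0],
    [0,0,0],
    [0,0,0],
  ],
)

```text
time: 15.02
ee_pos: [0.559, -0.1673, 0.2604]
tcp_rot: [-3.141, 0.0, 1.699]
ft_force: [0.8, 0.1, 0.3]
opening: 0.0809
```

Call:
arm_command(
  grip=[0.9,0.9,0.9,0.9,0.9,0.9,0.9],
  linear=[
    [0,0,0],
    [0,0,0],
    [0,0,0],
    [0,0,0],
    [0,0,0],
    [0,0,0],
    [0,0,0],
  ],
  delta_rot=[
    [0,0,0.293],
    [0,0,0.293],
    [0,0,0.293],
    [0,0,0.293],
    [0,0,0.293],
    [0,0,0.293],
    [0,0,0],
  ],
)

```text
time: 15.9
ee_pos: [0.5589, -0.1656, 0.2599]
tcp_rot: [-3.14, 0.001, 0.824]
ft_force: [-0.3, 0.6, -0.1]
opening: 0.0811
```

```bash
python3 - <<'E'
from h import *
s=read_state(); print(s['time'],np.round(s['ee_pos'],4),np.round(s['tcp_rot'],4),np.round(s['q'],2))
im=snapshot('wrist'); cv2.imwrite('pics/w6.png',im[:,:,::-1])
im=snapshot('top'); cv2.imwrite('pics/t6.png',im[:,:,::-1])
cv2.imwrite('pics/t6z.png',cv2.resize(im[165:265,165:295,::-1],None,fx=6,fy=6,interpolation=cv2.INTER_CUBIC))
E
```

```text
15.9 [ 0.5589 -0.1656  0.2599] [-3.1403e+00  8.0000e-04  8.2360e-01] [-0.15  0.55  0.65  1.6  -0.36  1.12 -0.16]
```

View pics/w6.png

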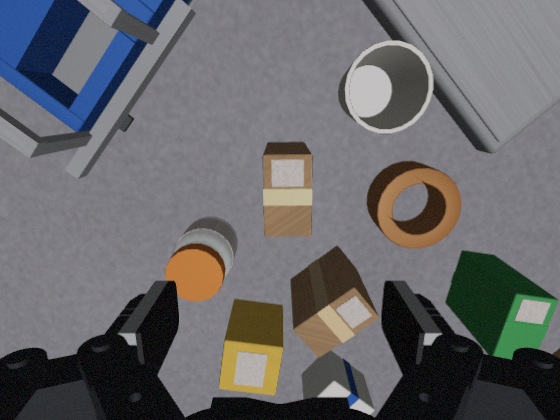

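View pics/t6z.png

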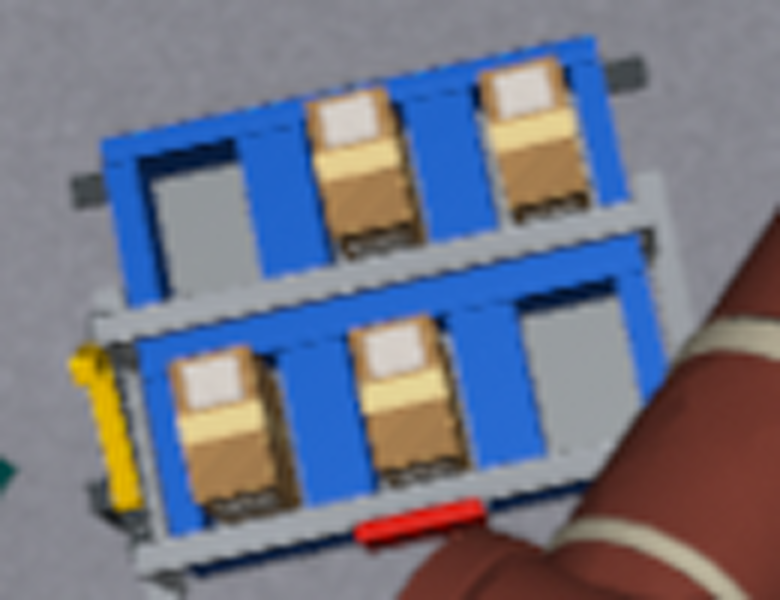

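```bash
cat >>h.py <<'E'
def meas(pts,s,z=.105):
    q=np.array([onz('wrist',p,z,s)[:2] for p in pts]);m=q.mean(0)
    print('c',m.round(4),[round(float(np.linalg.norm(q[i]-q[i-1])),4) for i in range(4)],[round(float(np.arctan2(*(q[i]-q[i-1])[::-1])%np.pi),3) for i in range(4)]);return m
E
python3 - <<'E'
from h import *
im=cv2.imread('pics/w6.png')
cv2.imwrite('pics/w6z.png',cv2.resize(im[135:245,250:330],None,fx=5,fy=5,interpolation=cv2.INTER_CUBIC))
cv2.imwrite('pics/w6y.png',cv2.resize(im[240:365,280:385],None,fx=4.5,fy=4.5,interpolation=cv2.INTER_CUBIC))
E
```

```text
(no output)
```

View pics/w6z.png

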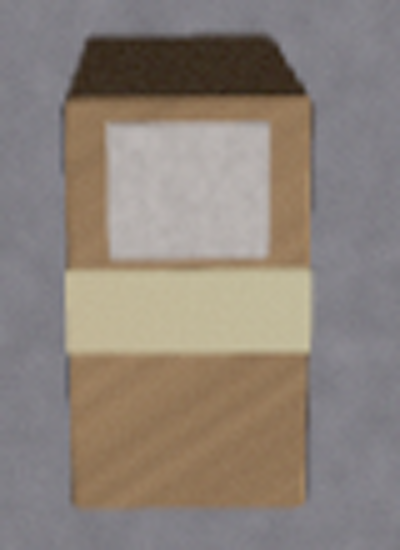

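View pics/w6y.png

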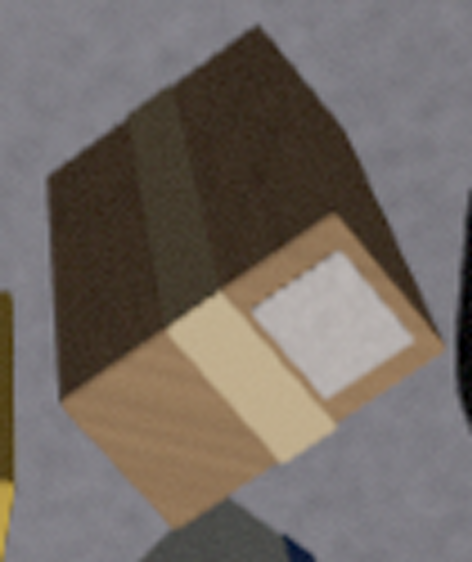

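```bash
python3 - <<'E'
from h import *
s=read_state()
f=lambda u,v:(250+u/5-.4,135+v/5-.4)
m=meas([f(66,96),f(309,96),f(305,507),f(74,507)],s)
g=lambda u,v:(280+u/4.5-.4,240+v/4.5-.4)
meas([g(63,402),g(334,212),g(443,346),g(174,528)],s)
go(np.append(m,.072),.82)
E
```

```text
c [ 0.5649 -0.1693] [0.0697, 0.0388, 0.0697, 0.0394] [0.831, 2.395, 0.84, 2.396]
c [ 0.5168 -0.2877] [0.0387, 0.0686, 0.0384, 0.0689] [1.485, 3.079, 1.494, 3.082]
tool mm [  1.6   6.8 187.9] shares [0.027 0.114 3.131]
tool-z rot 0.004 shares 0.008
```

Call:
arm_command(
  grip=[0.9,0.9,0.9,0.9,0.9,0.9,0.9,0.9,0.9,0.9],
  linear=[
    [0.025,0.115,0.3],
    [0,0,0.5],
    [0,0,0.5],
    [0,0,0.5],
    [0,0,0.5],
    [0,0,0.4],
    [0,0,0.25],
    [0,0,0.15],
    [0,0,0.07],
    [0,0,0],
  ],
  delta_rot=[
    [0,0,-0.01],
    [0,0,0],
    [0,0,0],
    [0,0,0],
    [0,0,0],
    [0,0,0],
    [0,0,0],
    [0,0,0],
    [0,0,0],
    [0,0,0],
  ],
)

```text
time: 17.25
ee_pos: [0.5652, -0.17, 0.0698]
tcp_rot: [3.141, 0.0, 0.826]
ft_force: [-0.7, -0.3, 0.6]
opening: 0.0813
```

Call:
arm_command(
  grip=[0.3,0.1,-0.5,-1,-1,-1,-1],
  linear=[
    [0,0,0],
    [0,0,0],
    [0,0,0],
    [0,0,0],
    [0,0,0],
    [0,0,0],
    [0,0,0],
  ],
  delta_rot=[
    [0,0,0],
    [0,0,0],
    [0,0,0],
    [0,0,0],
    [0,0,0],
    [0,0,0],
    [0,0,0],
  ],
  grip_force=35,
)

```text
time: 18.12
ee_pos: [0.565, -0.1697, 0.07]
tcp_rot: [-3.141, 0.0, 0.826]
ft_force: [-2.0, 0.7, 5.2]
opening: 0.0395
```

Call:
arm_command(
  grip=[-1,-1,-1,-1,-1,-1,-1,-1,-1,-1,-1,-1,-1,-1],
  linear=[
    [0,0,-0.2],
    [0,0,-0.4],
    [0,0,-0.5],
    [0,0,-0.6],
    [0,0,-0.6],
    [0,0,-0.4],
    [0,0,-0.13],
    [0,0,0],
    [0,0,0],
    [0,0,0],
    [0,0,0],
    [0,0,0],
    [0,0,0],
    [0,0,0],
  ],
  delta_rot=[
    [0,0,0],
    [0,0,0],
    [0,0,0],
    [0,0,0],
    [0,0,0],
    [0,0,0],
    [0,0,0],
    [0,0,0.232],
    [0,0,0.232],
    [0,0,0.232],
    [0,0,0.232],
    [0,0,0.232],
    [0,0,0.234],
    [0,0,0],
  ],
)

```text
time: 19.88
ee_pos: [0.5646, -0.1694, 0.238]
tcp_rot: [-3.141, 0.003, 0.131]
ft_force: [-0.8, -0.1, -0.6]
opening: 0.0396
```

Call:
arm_command(
  grip=[-1,-1,-1,-1,-1,-1,-1,-1,-1,-1,-1,-1,-1,-1,-1,-1],
  linear=[
    [0.03,-0.15,0],
    [0.06,-0.3,0],
    [0.1,-0.5,0],
    [0.1,-0.5,0],
    [0.1,-0.5,0],
    [0.1,-0.5,0],
    [0.1,-0.5,0],
    [0.1,-0.5,0],
    [0.1,-0.5,0],
    [0.1,-0.5,0],
    [0.1,-0.5,0],
    [0.1,-0.5,0],
    [0.1,-0.5,0],
    [0.1,-0.4,0],
    [0.07,-0.175,0],
    [0,0,0],
  ],
  delta_rot=[
    [0,0,0],
    [0,0,0],
    [0,0,0],
    [0,0,0],
    [0,0,0],
    [0,0,0],
    [0,0,0],
    [0,0,0],
    [0,0,0],
    [0,0,0],
    [0,0,0],
    [0,0,0],
    [0,0,0],
    [0,0,0],
    [0,0,0],
    [0,0,0],
  ],
)

```text
time: 21.88
ee_pos: [0.595, 0.2301, 0.2389]
tcp_rot: [3.142, 0.002, 0.132]
ft_force: [-0.3, 0.1, -1.6]
opening: 0.0398
```

```bash
python3 - <<'E'
from h import *
s=read_state(); print(s['time'],np.round(s['ee_pos'],4),np.round(s['tcp_rot'],4),np.round(s['q'],2),w2c(s['ee_pos']))
im=snapshot('wrist'); cv2.imwrite('pics/w7.png',im[:,:,::-1])
go(c2w(.056,.086,.24),.129,s)
E
```

```text
21.875 [0.595  0.2301 0.2389] [3.1416e+00 1.7000e-03 1.3170e-01] [-0.85  0.72  0.86  1.47 -0.56  1.22 -1.36] [0.05753232 0.08710675]
tool mm [-1.5  1.1 -1.1] shares [-0.026  0.018 -0.019]
tool-z rot 0.0027 shares 0.005
```

View pics/w7.png

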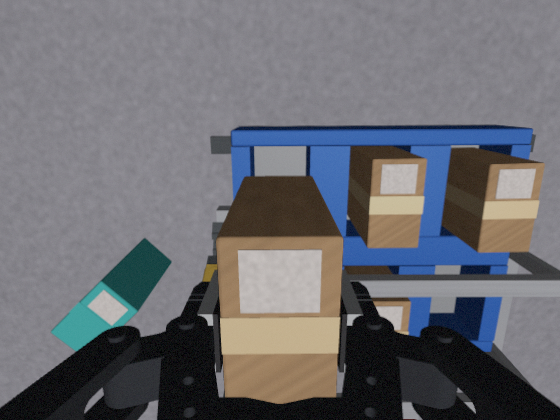

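```bash
python3 - <<'E'
from h import *
s=read_state()
im=cv2.imread('pics/w7.png')
cv2.imwrite('pics/w7z.png',cv2.resize(im[115:260,205:340],None,fx=4.5,fy=4,interpolation=cv2.INTER_CUBIC))
cv2.imwrite('pics/w7y.png',cv2.resize(im[110:170,480:545],None,fx=6,fy=6,interpolation=cv2.INTER_CUBIC))
E
```

```text
(no output)
```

View pics/w7z.png

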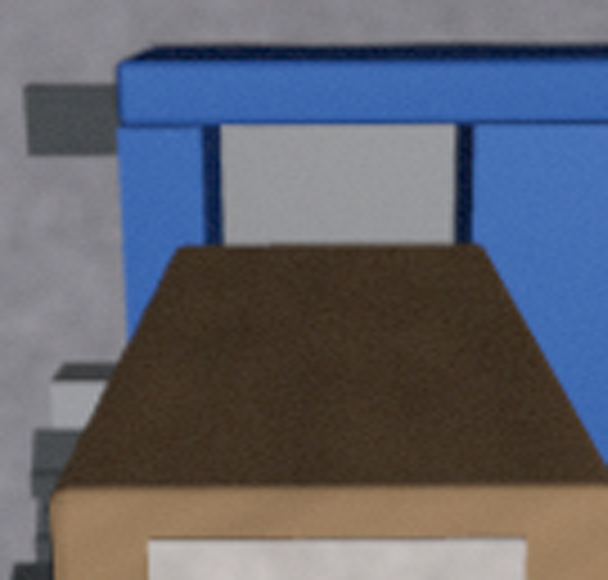

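View pics/w7y.png

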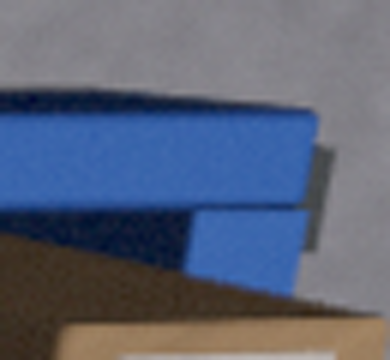

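```bash
python3 - <<'E'
from h import *
s=read_state()
f=lambda u,v:(205+u/4.5-.4,115+v/4-.4); g=lambda u,v:(480+u/6-.4,110+v/6-.4)
P=lambda u,z:w2c(onz('wrist',u,z,s)).round(4)
print('BL (.111,.128)',P(f(120,62),.06),'BR (.111,-.128)',P(g(316,113),.06))
print('pocket back y (.112,.060), x .097:',P(f(203,125),.06),P(f(474,123),.06))
print('carton bottom edge',P(f(178,246),.168),P(f(485,246),.168),'top',P(f(58,488),.273),P(f(605,485),.273))
E
```

```text
BL (.111,.128) [0.1109 0.1255] BR (.111,-.128) [ 0.1122 -0.1287]
pocket back y (.112,.060), x .097: [0.0977 0.1102] [0.0982 0.0586]
carton bottom edge [0.0919 0.1054] [0.0919 0.0656] top [0.0925 0.1043] [0.0928 0.0663]
```

The measured pocket and carton line up to within about 1 mm, so I'll lower it.

Call:
arm_command(
  grip=[-1,-1,-1,-1,-1,-1,-1,-1,-1,-1],
  linear=[
    [0,0.018,0.25],
    [0,0,0.4],
    [0,0,0.4],
    [0,0,0.3],
    [0,0,0.3],
    [0,0,0.3],
    [0,0,0.25],
    [0,0,0.2],
    [0,0,0.15],
    [0,0,0],
  ],
  delta_rot=[
    [0,0,0],
    [0,0,0],
    [0,0,0],
    [0,0,0],
    [0,0,0],
    [0,0,0],
    [0,0,0],
    [0,0,0],
    [0,0,0],
    [0,0,0],
  ],
)

```text
time: 23.18
ee_pos: [0.5951, 0.2278, 0.0855]
tcp_rot: [3.141, 0.002, 0.129]
ft_force: [-1.0, 0.9, -0.7]
opening: 0.0398
```

Call:
arm_command(
  grip=[-1,-1,-1],
  linear=[
    [0,0,0.07],
    [0,0,0.05],
    [0,0,0],
  ],
  delta_rot=[
    [0,0,0],
    [0,0,0],
    [0,0,0],
  ],
)

```text
time: 23.55
ee_pos: [0.5954, 0.2279, 0.0789]
tcp_rot: [-3.141, 0.001, 0.129]
ft_force: [-0.1, 0.2, -0.2]
opening: 0.0396
```

Call:
arm_command(
  grip=[-1,-1,-1],
  linear=[
    [0,0,0.03],
    [0,0,0.02],
    [0,0,0],
  ],
  delta_rot=[
    [0,0,0],
    [0,0,0],
    [0,0,0],
  ],
)

```text
time: 23.92
ee_pos: [0.5956, 0.2278, 0.0761]
tcp_rot: [3.142, 0.001, 0.129]
ft_force: [-0.1, -0.3, -1.2]
opening: 0.0397
```

Call:
arm_command(
  grip=[-1,-1,-1],
  linear=[
    [0,0,0.02],
    [0,0,0.02],
    [0,0,0],
  ],
  delta_rot=[
    [0,0,0],
    [0,0,0],
    [0,0,0],
  ],
)

```text
time: 24.3
ee_pos: [0.5957, 0.2278, 0.076]
tcp_rot: [-3.14, 0.0, 0.129]
ft_force: [-3.8, -0.1, 10.5]
opening: 0.0393
```

Call:
arm_command(
  grip=[0.3,0.3,0.3,0.3,0.3,0.3,0.3,0.3,0.3,0.3],
  linear=[
    [0,0,-0.02],
    [0,0,0],
    [0,0,0],
    [0,0,-0.2],
    [0,0,-0.4],
    [0,0,-0.5],
    [0,0,-0.6],
    [0,0,-0.6],
    [0,0,-0.5],
    [0,0,-0.3],
  ],
  delta_rot=[
    [0,0,0],
    [0,0,0],
    [0,0,0],
    [0,0,0],
    [0,0,0],
    [0,0,0],
    [0,0,0],
    [0,0,0],
    [0,0,0],
    [0,0,0],
  ],
)

```text
time: 25.55
ee_pos: [0.5963, 0.2275, 0.2632]
tcp_rot: [-3.141, -0.002, 0.129]
ft_force: [-0.4, 0.7, -1.3]
opening: 0.0554
```

Call:
arm_command(
  grip=[0.9,0.9,0.9,0.9,0.9,0.9,0.9,0.9,0.9,0.9,0.9,0.9,0.9,0.9,0.9,0.9,0.9,0.9,0.9],
  linear=[
    [-0.08,0.28,0],
    [-0.16,0.557,0],
    [-0.16,0.557,0],
    [-0.16,0.557,0],
    [-0.16,0.557,0],
    [-0.16,0.557,0],
    [-0.16,0.557,0],
    [-0.16,0.557,0],
    [-0.16,0.557,0],
    [-0.16,0.557,0],
    [-0.16,0.557,0],
    [-0.16,0.557,0],
    [-0.16,0.557,0],
    [-0.16,0.557,0],
    [-0.16,0.557,0],
    [-0.09,0.27,0],
    [0,0,0],
    [0,0,0],
    [0,0,0],
  ],
  delta_rot=[
    [0,0,0],
    [0,0,0],
    [0,0,0],
    [0,0,0],
    [0,0,0],
    [0,0,0],
    [0,0,0],
    [0,0,0],
    [0,0,0],
    [0,0,0],
    [0,0,0],
    [0,0,0],
    [0,0,0],
    [0,0,0],
    [0,0,0],
    [0,0,0],
    [0,0,0.204],
    [0,0,0.204],
    [0,0,0],
  ],
)

```text
time: 27.92
ee_pos: [0.5164, -0.2867, 0.2599]
tcp_rot: [-3.141, 0.003, -0.073]
ft_force: [0.2, 0.5, -0.0]
opening: 0.0809
```

```bash
python3 - <<'E'
from h import *
s=read_state(); print(s['time'],np.round(s['ee_pos'],4),np.round(s['tcp_rot'],4),np.round(s['q'],2))
im=snapshot('wrist'); cv2.imwrite('pics/w8.png',im[:,:,::-1])
im=snapshot('top'); cv2.imwrite('pics/t8z.png',cv2.resize(im[165:265,165:295,::-1],None,fx=6,fy=6,interpolation=cv2.INTER_CUBIC))
E
```

```text
27.925 [ 0.5164 -0.2867  0.2599] [-3.1406e+00  3.0000e-03 -7.3100e-02] [-0.04  0.63  0.89  1.58 -0.51  1.19 -0.69]
```

View pics/w8.png

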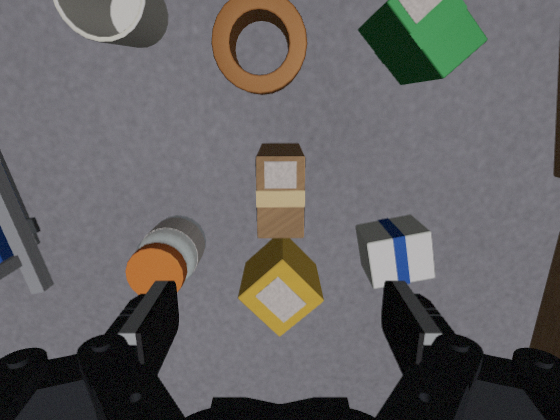

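View pics/t8z.png

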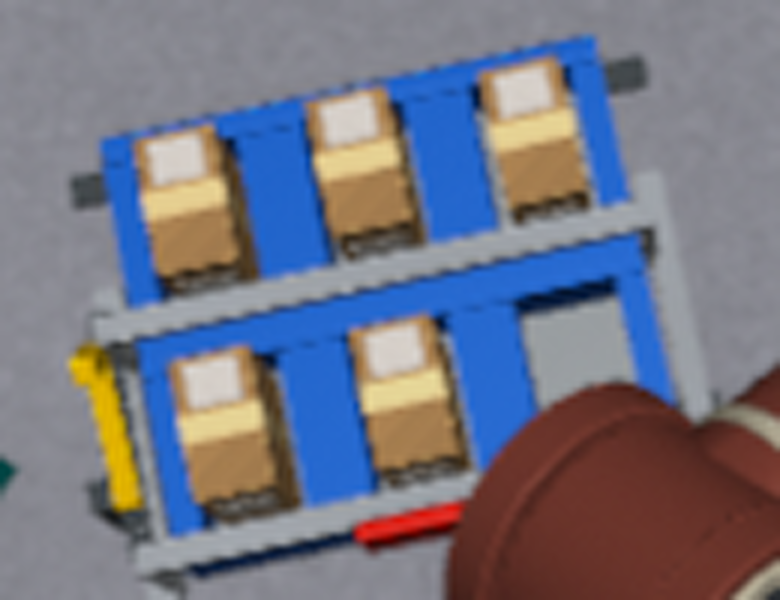

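Pocket 6 is filled and looks like the packed ones. Next I'll measure spare 2, whose top face in w8 spans about (256..306, 157..238).

```bash
python3 - <<'E'
from h import *
im=cv2.imread('pics/w8.png')
cv2.imwrite('pics/w8z.png',cv2.resize(im[135:245,240:320],None,fx=5,fy=5,interpolation=cv2.INTER_CUBIC))
E
```

```text
(no output)
```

View pics/w8z.png

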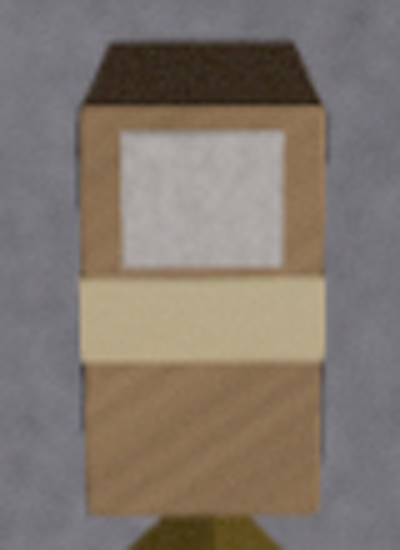

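```bash
python3 - <<'E'
from h import *
s=read_state()
f=lambda u,v:(240+u/5-.4,135+v/5-.4)
m=meas([f(80,105),f(325,105),f(320,515),f(88,515)],s)
go(np.append(m,.070),-.075)
E
```

```text
c [ 0.5167 -0.2881] [0.0698, 0.0392, 0.0698, 0.0397] [3.07, 1.499, 3.077, 1.499]
tool mm [  0.6   1.2 190.4] shares [0.01  0.021 3.173]
tool-z rot 0.0023 shares 0.005
```

Call:
arm_command(
  grip=[0.9,0.9,0.9,0.9,0.9,0.9,0.9,0.9,0.9,0.9],
  linear=[
    [0.01,0.02,0.3],
    [0,0,0.5],
    [0,0,0.5],
    [0,0,0.5],
    [0,0,0.5],
    [0,0,0.4],
    [0,0,0.25],
    [0,0,0.15],
    [0,0,0.07],
    [0,0,0],
  ],
  delta_rot=[
    [0,0,0],
    [0,0,0],
    [0,0,0],
    [0,0,0],
    [0,0,0],
    [0,0,0],
    [0,0,0],
    [0,0,0],
    [0,0,0],
    [0,0,0],
  ],
)

```text
time: 29.28
ee_pos: [0.5174, -0.289, 0.0711]
tcp_rot: [3.141, 0.0, -0.075]
ft_force: [0.2, -0.4, 0.1]
opening: 0.0812
```

Call:
arm_command(
  grip=[0.3,0.1,-0.5,-1,-1,-1,-1],
  linear=[
    [0,0,0],
    [0,0,0],
    [0,0,0],
    [0,0,0],
    [0,0,0],
    [0,0,0],
    [0,0,0],
  ],
  delta_rot=[
    [0,0,0],
    [0,0,0],
    [0,0,0],
    [0,0,0],
    [0,0,0],
    [0,0,0],
    [0,0,0],
  ],
  grip_force=35,
)

```text
time: 30.15
ee_pos: [0.5175, -0.2886, 0.0713]
tcp_rot: [-3.141, 0.0, -0.074]
ft_force: [0.3, 0.9, 5.4]
opening: 0.0395
```

Call:
arm_command(
  grip=[-1,-1,-1,-1,-1,-1,-1,-1,-1,-1],
  linear=[
    [0,0,-0.2],
    [0,0,-0.4],
    [0,0,-0.5],
    [0,0,-0.6],
    [0,0,-0.6],
    [0,0,-0.4],
    [0,0,-0.13],
    [0,0,0],
    [0,0,0],
    [0,0,0],
  ],
  delta_rot=[
    [0,0,0],
    [0,0,0],
    [0,0,0],
    [0,0,0],
    [0,0,0],
    [0,0,0],
    [0,0,0],
    [0,0,-0.2],
    [0,0,-0.206],
    [0,0,0],
  ],
)

```text
time: 31.4
ee_pos: [0.5167, -0.2884, 0.2396]
tcp_rot: [-3.14, 0.003, 0.127]
ft_force: [0.1, 0.4, -1.3]
opening: 0.0399
```

Call:
arm_command(
  grip=[-1,-1,-1,-1,-1,-1,-1,-1,-1,-1,-1,-1,-1,-1],
  linear=[
    [0.02,-0.15,0],
    [0.04,-0.3,0],
    [0.045,-0.5,0],
    [0.045,-0.5,0],
    [0.045,-0.5,0],
    [0.045,-0.5,0],
    [0.045,-0.5,0],
    [0.045,-0.5,0],
    [0.045,-0.5,0],
    [0.045,-0.5,0],
    [0.045,-0.5,0],
    [0.04,-0.4,0],
    [0.005,-0.147,0],
    [0,0,0],
  ],
  delta_rot=[
    [0,0,0],
    [0,0,0],
    [0,0,0],
    [0,0,0],
    [0,0,0],
    [0,0,0],
    [0,0,0],
    [0,0,0],
    [0,0,0],
    [0,0,0],
    [0,0,0],
    [0,0,0],
    [0,0,0],
    [0,0,0],
  ],
)

```text
time: 33.15
ee_pos: [0.5052, 0.0425, 0.2404]
tcp_rot: [3.141, 0.002, 0.129]
ft_force: [-0.4, 0.4, -1.8]
opening: 0.0395
```

```bash
python3 - <<'E'
from h import *
s=read_state(); print(s['time'],np.round(s['ee_pos'],4),np.round(s['tcp_rot'],4),w2c(s['ee_pos']))
im=snapshot('wrist'); cv2.imwrite('pics/w9.png',im[:,:,::-1])
go(c2w(-.0555,-.0875,.24),.129,s)
E
```

```text
33.15 [0.5052 0.0425 0.2404] [3.1412e+00 1.5000e-03 1.2890e-01] [-0.05568588 -0.08732327]
tool mm [0.2 0.2 0.4] shares [0.003 0.003 0.006]
tool-z rot -0.0001 shares -0.0
```

View pics/w9.png

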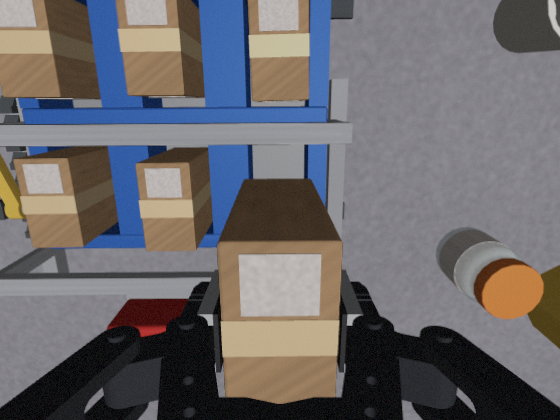

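```bash
python3 - <<'E'
from h import *
im=cv2.imread('pics/w9.png')
cv2.imwrite('pics/w9z.png',cv2.resize(im[95:255,205:355],None,fx=4,fy=3.75,interpolation=cv2.INTER_CUBIC))
E
```

```text
(no output)
```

View pics/w9z.png

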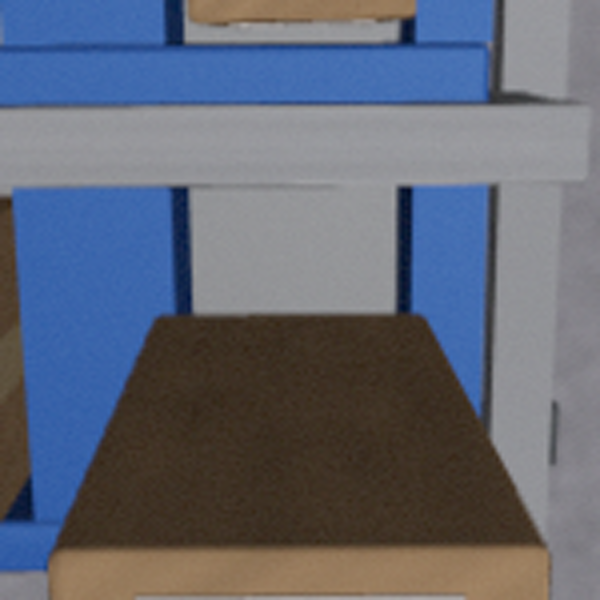

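```bash
python3 - <<'E'
from h import *
s=read_state()
f=lambda u,v:(205+u/4-.4,95+v/3.75-.4)
P=lambda u,z:w2c(onz('wrist',u,z,s)).round(4)
print('pocket y (-.060,-.112):',P(f(174,240),.06),P(f(412,240),.06),'outer wall -.128',P(f(486,240),.06))
print('rib back edge x .015',P(f(350,45),.06),'front wall inner edge -.097',P(f(25,523),.06),'outer -.111',P(f(25,570),.06))
print('carton bottom',P(f(158,316),.17),P(f(425,316),.17),'top',P(f(55,546),.275),P(f(546,548),.275))
E
```

```text
pocket y (-.060,-.112): [-0.0265 -0.0619] [-0.0266 -0.1137] outer wall -.128 [-0.0266 -0.1298]
rib back edge x .015 [ 0.0167 -0.0998] front wall inner edge -.097 [-0.0961 -0.0256] outer -.111 [-0.1085 -0.025 ]
carton bottom [-0.0229 -0.0684] [-0.0229 -0.1074] top [-0.0217 -0.0699] [-0.0219 -0.1082]
```

Call:
arm_command(
  grip=[-1,-1,-1,-1,-1,-1,-1,-1,-1,-1],
  linear=[
    [0.025,-0.008,0.25],
    [0,0,0.4],
    [0,0,0.4],
    [0,0,0.3],
    [0,0,0.3],
    [0,0,0.3],
    [0,0,0.25],
    [0,0,0.2],
    [0,0,0.15],
    [0,0,0],
  ],
  delta_rot=[
    [0,0,0],
    [0,0,0],
    [0,0,0],
    [0,0,0],
    [0,0,0],
    [0,0,0],
    [0,0,0],
    [0,0,0],
    [0,0,0],
    [0,0,0],
  ],
)

```text
time: 34.45
ee_pos: [0.5065, 0.0428, 0.087]
tcp_rot: [-3.142, 0.002, 0.128]
ft_force: [-0.5, -1.0, -2.0]
opening: 0.0396
```

Call:
arm_command(
  grip=[-1,-1,-1],
  linear=[
    [0,0,0.07],
    [0,0,0.05],
    [0,0,0],
  ],
  delta_rot=[
    [0,0,0],
    [0,0,0],
    [0,0,0],
  ],
)

```text
time: 34.83
ee_pos: [0.5067, 0.043, 0.0803]
tcp_rot: [-3.142, 0.001, 0.129]
ft_force: [0.5, -0.5, -1.6]
opening: 0.0396
```

Call:
arm_command(
  grip=[-1,-1,-1],
  linear=[
    [0,0,0.03],
    [0,0,0.02],
    [0,0,0],
  ],
  delta_rot=[
    [0,0,0],
    [0,0,0],
    [0,0,0],
  ],
)

```text
time: 35.2
ee_pos: [0.5068, 0.0429, 0.0773]
tcp_rot: [3.142, 0.001, 0.128]
ft_force: [-0.2, 0.6, -2.9]
opening: 0.0396
```

Call:
arm_command(
  grip=[-1,-1,-1],
  linear=[
    [0,0,0.02],
    [0,0,0.02],
    [0,0,0],
  ],
  delta_rot=[
    [0,0,0],
    [0,0,0],
    [0,0,0],
  ],
)

```text
time: 35.58
ee_pos: [0.5069, 0.043, 0.0771]
tcp_rot: [-3.139, -0.0, 0.128]
ft_force: [-5.0, 1.1, 15.6]
opening: 0.0399
```

The carton is seated (15 N contact). I'll release, rise and back away for checking.

Call:
arm_command(
  grip=[0.3,0.3,0.3,0.3,0.3,0.3,0.3,0.3,0.3,0.3,0.3,0.3,0.3,0.3,0.3,0.3,0.3],
  linear=[
    [0,0,-0.03],
    [0,0,0],
    [0,0,0],
    [0,0,-0.2],
    [0,0,-0.4],
    [0,0,-0.5],
    [0,0,-0.6],
    [0,0,-0.6],
    [0,0,-0.5],
    [0,0.3,-0.3],
    [0,0.5,0],
    [0,0.5,0],
    [0,0.5,0],
    [0,0.5,0],
    [0,0.5,0],
    [0,0.3,0],
    [0,0,0],
  ],
  delta_rot=[
    [0,0,0],
    [0,0,0],
    [0,0,0],
    [0,0,0],
    [0,0,0],
    [0,0,0],
    [0,0,0],
    [0,0,0],
    [0,0,0],
    [0,0,0],
    [0,0,0],
    [0,0,0],
    [0,0,0],
    [0,0,0],
    [0,0,0],
    [0,0,0],
    [0,0,0],
  ],
)

```text
time: 37.7
ee_pos: [0.5302, -0.1434, 0.2634]
tcp_rot: [3.14, 0.001, 0.125]
ft_force: [0.2, -0.2, -0.2]
opening: 0.0552
```

```bash
python3 - <<'E'
from h import *
s=read_state(); print(s['time'],np.round(s['ee_pos'],4),s['ft_force'])
im=snapshot('top'); cv2.imwrite('pics/t10.png',im[:,:,::-1]);cv2.imwrite('pics/t10z.png',cv2.resize(im[165:265,165:295,::-1],None,fx=6,fy=6,interpolation=cv2.INTER_CUBIC))
im=snapshot('scene'); cv2.imwrite('pics/s10.png',im[:,:,::-1]);cv2.imwrite('pics/s10z.png',cv2.resize(im[125:245,255:385,::-1],None,fx=5,fy=5,interpolation=cv2.INTER_CUBIC))
E
```

```text
37.7 [ 0.5302 -0.1434  0.2634] [ 0.20097013 -0.17172881 -0.15232807]
```

View pics/t10.png

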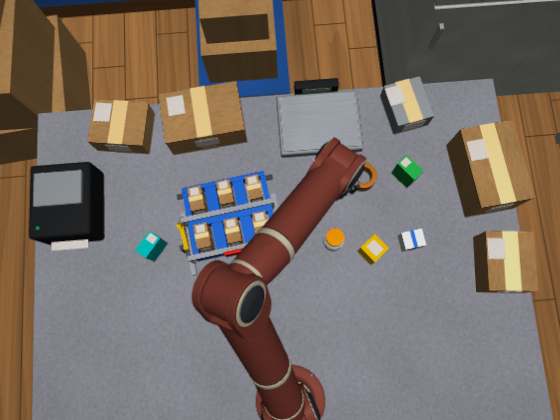

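View pics/s10z.png

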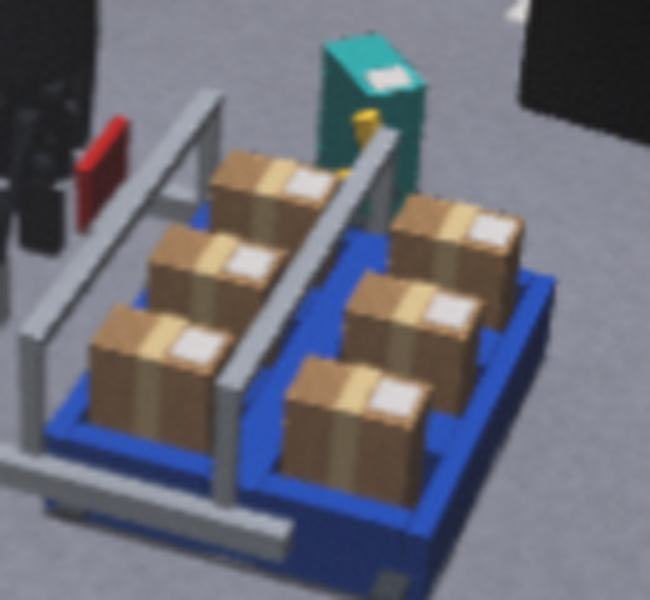

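View pics/t10z.png

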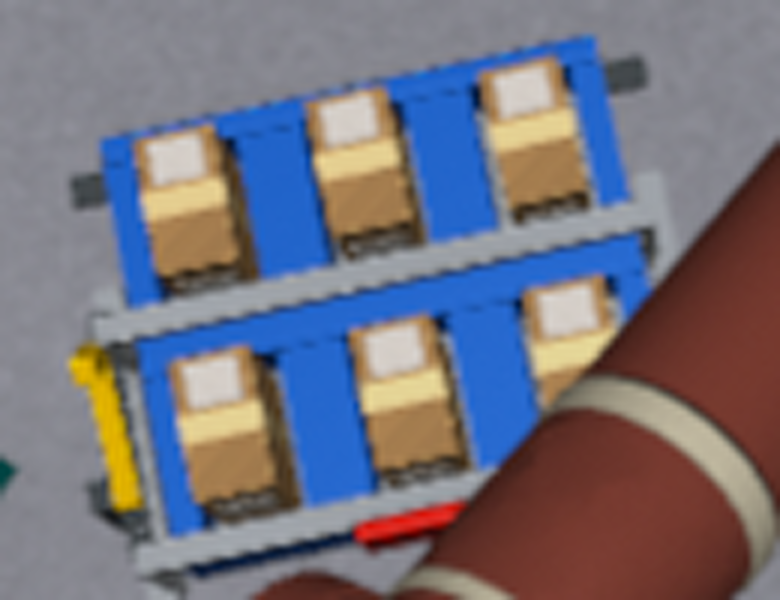

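All six cartons stand level, the gate is still back, the pawl is still up, and the other things on the counter haven't moved. Handing in.

```bash
python3 -c "
from plant import *
print(finish_job())"
```

```text
the job is handed in; nothing more can be done
None
```

I lifted the pawl, drew the gate back to its stop, and put the two spare cartons into the empty pockets, back left and front right. I handed the job in at about 38 s.

- **Pawl:** I turned the tool 0.35 rad while holding the tab. After release the picture put the pawl nearer 0.27 rad. The two figures differ, but both are well clear of the 0.15 rad needed.
- **Gate:** it moved 57.8 mm, and then the force rose with no further motion. The last top and scene pictures show it still drawn back.
- **Cartons:** each was lowered until it pressed on the pocket floor (about 10 and 15 N), at the expected height to within 0.5 mm. In the last scene picture all six stand upright and level. In the last top view the arm hid part of the carton in the front-right pocket.
- **Other things:** the turquoise and green look-alikes, jar, cup, tape and the other cartons looked unmoved by eye. The arm hid the cup and part of the tape roll in the last top view. The arm ended clear, with the wrist force near zero.

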